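# Hang the menu board on its hook and hold the spring clip open around its side edge

## Robot

A 6-joint arm with a two-finger parallel gripper is mounted at the origin on the work surface. World frame = base frame: x ahead of the robot, y to its left, z up, the work surface at z = 0. Lengths are in m, angles in rad, forces in N, time in s.
With the tool pointing down it reaches from about 0.35 to 0.85 m from the base axis. Payload 8.1 kg.
Tool frame: the origin (TCP) lies at the very end of the fingers, on their centre line; the grasp point (between the pads) lies 19 mm behind it; x points along the fingers, y is the direction in which the jaws open and shut, and the axes are right-handed (so a half turn about x gives the same grasp; the last joint's range is limited). The gripper opens to 93 mm and grips with 3 to 60 N. Pads are 15 mm wide; open, the fingers measure 128 mm over their backs; the gripper's body (75 mm by 188 mm) begins 65 mm behind the grasp point.
Start: joints at [-1.235, 0.13, 1.488, -0, 1.523, -0.085], TCP at [0.245, -0.548, 0.219] pointing down, gripper open.
Joint ranges: [-2.96, 2.96], [-0.89, 2.26], [0.02, 2.5], [-1.34, 4.48], [0, 2.73], [-2.66, 2.66]. Speed limits (rad/s): [2.39, 2.39, 2.79, 3.14, 3.14, 3.14].

## Interface

Orientations are given as a rotation vector (axis times angle).
In Python, from plant import * gives the robot as it stands. The module is installed in compiled form; this text tells all that it offers.
- The arm moves only by the tool apply_moves, never from a script. Its argument "series" is a list of rows, each an object with "jaw": the gripper's target within -1 to 1 (shut at 1, half-way at 0, fully open at -1); "linear": the shift along the tool's x, y, z normalised to -1 to 1, where 1 is 0.6 m, a list of three; "roll": the turn about the tool's x normalised to -1 to 1, where 1 is 30 degrees. A call has 1 to 20 rows; each row is the pose to reach, as a shift and turn from the pose measured when the call began, along the tool's axes at that moment; what a row does not reach only later rows make up. A row lasts 1/8 s, in which the tool goes at most 62.5 mm and 10.7 degrees, less where a joint would pass 70% of its speed; a pose out of reach is approached as far as the arm can. A call with a number of a shift or a turn outside -1 to 1 is refused whole. A call with a gripper value outside its range is refused whole. The fingers move at their own pace and stop on an object; "force" is the grip in N (left out, the last holds). Time passes only in rows, so rows that repeat a pose let the fingers close. It gives the time, the measured TCP pose, the force and the opening at its end, in the units of the state.
- read_state(): the state, without advancing time (a new reading comes with each control period).
- read_camera(name): name is "side" or "top"; returns a dict with "pixels" (480x640x3 uint8, blue, green, red), "intrinsics" (3x3 intrinsics, pixels), "rvec" (rotation vector, rad) and "tvec" (3), from world to camera coordinates, as OpenCV has them. Camera axes: x right, y down, z forward; pixel columns grow to the right and rows downward; lengths in m; the calibration is good to about 2 mm. A picture is of the moment at which its call begins. There is no depth.
- close_job(): hands the job in, once; it reports no verdict.
The state is a dict: "t": time; "q": joint angles; "dq": joint speeds; "joint_torque": joint torques, N m; "tool_pos": TCP position; "orientation": TCP orientation; "force": force on the tool from outside, world axes, zero at the start; "wrist_torque": the same for the moment, N m; "opening": finger opening in m.
Only numpy, scipy, OpenCV 4.12 (cv2) and the standard library are available. Lean on these libraries where they do the work, as an engineer would, in place of code of your own. Each camera call takes 0.05 s, during which the arm holds its last target. There are 200 camera calls.

## Task

Take the menu board out of the plate rack and hang it by its wire handle on the hook of the stand, and let go of it. Then pick up the steel spring clip from the counter, squeeze it wide open, and bring it to the hanging board so that its jaws gape around one of the board's two upright side edges, well over the edge but with neither jaw touching the board, so that I can slip today's order underneath. Finish like that, still holding the clip squeezed open in the air, and leave the tiffin, fork, jar and bowl where they are.

Things in the scene. Friction and masses are not known exactly. Their poses are not given: they have to be found in the camera images.
- board: Loose white menu board, 5 mm thick (x), 150 wide (y), 105 tall (z), about 110 g; faces alike. Origin: middle of its bottom edge, z up. Starts upright in the rack, bottom edge 14 mm above the counter, leaning up to 3 degrees. Top edge is free of the handle from 37 to 75 mm off the middle: grip there across the thickness. Hung, it is upright and square to the hook, bottom edge 62 mm above the counter.
- handle (a point): On the board: centre of the level top bar of its wire handle (axes of the board), 141 mm above the board's bottom edge, 36 above its top edge. 5 mm wire in the plane of the board: bar 68 mm long along the board's y, legs 34 mm either side of the middle. Opening under the bar: 63 mm wide, 33.5 high.
- stand: Fixed hook stand. Origin: centre of the underside of its wooden base (150 mm along x, 120 along y, 12 thick), z up. A 12 mm steel post rises at x = +45 mm; from its top a bent steel strip (24 mm wide along y, 3 thick) runs out towards -x and ends as the hook. Nothing of the stand is higher than 212 mm above the counter.
- hook_seat (a point): Where the handle bar rests: middle of the flat trough of the hook, upper surface, 200 mm above the counter, at x = -45, y = 0 mm of the stand (its axes). Flat 14 mm long along x; a lip 11 mm high closes its -x end (top 14 mm from here), bring the bar over it towards +x; a slope rises 11 mm at +x. Seat's underside at 197 mm. A hung bar lies along y, its centre line 2.5 mm above this point.
- rack: Fixed wooden plate rack, 110 mm along x, 104 along y. Origin: centre of its underside. Rails along x at y = -45 and +45 mm, tops 14 mm above the counter, each with six 8 mm dowels 15 mm apart, up to 58 mm above the counter. The board stands in the middle gap (x = 0), faces looking along the rack's x, 1 mm of play each side; it comes out straight up.
- clip: Loose steel spring clip, 65 g, lying on its side, 30 mm high, pivot upright. Origin: foot of the pivot axis; x to the jaws (35 mm), handles to -x (36 mm); frame fixed to the +y lever. Shut, the handles spread from 13 mm (outside) at the pivot to 37 at their ends. Pressed together 24 mm behind the pivot (6 N rising to 12 N) until parallel, 13 mm outside, the jaws gape 21 mm, tips 30 mm ahead of the pivot.
- clip_lever (a joint): Angle between the clip's two levers (rad): 0 = shut, 0.66 = wide open (handles parallel, at the stop). A spring shuts it when let go.
- jaw_a (a point): Centre of the rolled lip (4 mm across) at the tip of the clip's +y jaw, at half the clip's 30 mm width, 33 mm from the pivot axis.
- jaw_b (a point): The same point at the tip of the clip's other jaw (-y side).
- tiffin: Bystander: steel four-tier tiffin with side clamp and top handle, 112 mm across (124 over the clamp), 260 mm tall. Origin: centre of its underside.
- fork: Bystander: turquoise plastic fork, about 170 mm long, 4 mm thick, lying on the counter in front of the stand; tines along its x.
- jar: Bystander: small glass jar with a hinged wire-clamped lid, 80 mm across, 95 mm tall. Origin: centre of its underside.
- bowl: Bystander: white ceramic bowl, 140 mm across, 60 mm tall, near the far edge. Origin: centre of its underside.
There are look-alikes about, which are no part of the job. Of the things like the board, leave any that is blue or yellow; of the rest the larger one is meant.

How it is judged:
On the way, in this order (a step that is already met when the one before it is completed fails the run):
1. the board hangs still by its handle bar in the hook, let go by the robot (x of handle in the frame of hook_seat between -0.012 and 0.012 m and y of handle in the frame of hook_seat between -0.02 and 0.02 m and z of handle in the frame of hook_seat between -0.003 and 0.01 m and contact force between board and stand above 0.3 N and angle between board's own z axis and vertical below 0.15 rad and linear speed of board below 0.04 m/s and contact force between board and the fingers below 0.05 N and contact force between board and the arm below 0.05 N), for 0.3 s.
2. the clip is squeezed open in the fingers, lifted off the counter (value of joint clip_lever above 0.45 rad and contact force between clip and the fingers above 3 N and height (world z) of clip above 0.02 m), for 0.2 s.
At the end, for the whole second after the job is handed in: Board at rest on the hook by its handle, upright within 0.15 rad, untouched by the robot. Fingers hold the clip open (over 0.45 rad), over 40 mm up, at rest, touching neither board nor stand; jaw tips on opposite faces, 8 mm or more inside the same side edge and inside top and bottom (all of step 1 and value of joint clip_lever above 0.45 rad and contact force between clip and the fingers above 3 N and contact force between clip and board below 0.2 N and contact force between clip and stand below 0.2 N and height (world z) of clip above 0.04 m and linear speed of clip below 0.03 m/s and ((y of jaw_a in the frame of board between 0.03 and 0.067 m and y of jaw_b in the frame of board between 0.03 and 0.067 m and y of clip in the frame of board above 0.077 m) or (y of jaw_a in the frame of board between -0.067 and -0.03 m and y of jaw_b in the frame of board between -0.067 and -0.03 m and y of clip in the frame of board below -0.077 m)) and ((x of jaw_a in the frame of board above 0.005 m and x of jaw_b in the frame of board below -0.005 m) or (x of jaw_b in the frame of board above 0.005 m and x of jaw_a in the frame of board below -0.005 m)) and z of jaw_a in the frame of board between 0.008 and 0.097 m and z of jaw_b in the frame of board between 0.008 and 0.097 m); the arm keeps its last pose, push and grip.
It fails at once if the tiffin is shifted by more than 20 mm (distance of tiffin from where it was at the start of the episode above 0.02 m).
It fails at once if the fork is shifted by more than 20 mm (distance of fork from where it was at the start of the episode above 0.02 m).
It fails at once if the jar is shifted by more than 20 mm (distance of jar from where it was at the start of the episode above 0.02 m).
It fails at once if the bowl is shifted by more than 20 mm (distance of bowl from where it was at the start of the episode above 0.02 m).
It also fails if it takes over 72 s, if anything falls off the work surface, if the arm or the gripper's body presses on something with over 40 N, if the wrist force passes 120 N, or if a joint passes its speed limit or range.

## Working session

There is one attempt and no reset: what is moved stays moved. The work goes in short steps, Python scripts to look and compute and a tool call to move; the robot and the scene stay as the last step left them, time stands still between calls to the robot, and variables do not carry over. Pictures are saved under pics/ and viewed, about 8 in all and at most 12, crops included, and the job is handed in when it is done.

Besides the shell and the picture viewer there is one more tool, called by a JSON object that holds its "method" and its "body". apply_moves: Moves the arm, as the interface text tells. Its arguments: {"type":"object","properties":{"series":{"type":"array"},"force":{"type":"number"}},"required":["series"]}

```bash
mkdir -p pics; cat > h.py <<'E'
from plant import *
import numpy as np, cv2
def cam(n,save=None):
    c=read_camera(n)
    if save: cv2.imwrite('pics/'+save,c['pixels'])
    return c
def proj(c,P):
    p,_=cv2.projectPoints(np.array(P,float).reshape(-1,3),np.array(c['rvec'],float),np.array(c['tvec'],float),np.array(c['intrinsics'],float),None)
    return p.reshape(-1,2)
def ray(c,uv,z):
    K=np.array(c['intrinsics']);R=cv2.Rodrigues(np.array(c['rvec'],float))[0];t=np.array(c['tvec'],float).ravel()
    o=-R.T@t; d=R.T@np.linalg.inv(K)@np.array([uv[0],uv[1],1.])
    return o+d*(z-o[2])/d[2]
E
python3 - <<'E'
from h import *
for n in('top','side'):
    c=cam(n,n+'0.png'); R=cv2.Rodrigues(np.array(c['rvec'],float))[0]
    print(n,np.array(c['intrinsics']).tolist(),-R.T@np.array(c['tvec']).ravel(),R.round(3).tolist())
print(read_state())
E
```

```text
top [[493.27878590879254, 0.0, 319.8285454397389], [0.0, 493.27878590879254, 238.1095598337898], [0.0, 0.0, 1.0]] [ 0.36670264 -0.0379335   1.42064192] [[-0.012, -1.0, -0.003], [-0.987, 0.012, -0.158], [0.158, 0.001, -0.987]]
side [[499.2702916481047, 0.0, 319.68140375051973], [0.0, 499.2702916481047, 238.78986867946162], [0.0, 0.0, 1.0]] [0.46191107 0.88792387 0.85751584] [[-0.996, -0.086, -0.007], [-0.046, 0.601, -0.798], [0.073, -0.794, -0.603]]
{'t': 0.1, 'q': array([-1.23540857e+00,  1.31105302e-01,  1.48912633e+00,  2.17182596e-06,
        1.52302121e+00, -8.54281858e-02]), 'dq': array([-0.00050556, -0.00139069, -0.00143229, -0.00099359, -0.00087295,
        0.00102617]), 'joint_torque': array([ 1.03481503e-03, -5.61336565e+01, -4.93097734e+01,  7.70403701e-02,
        2.90884310e-02, -3.43788588e-05]), 'tool_pos': array([ 0.24494249, -0.54717353,  0.21770481]), 'orientation': array([ 1.98970022,  0.42665882, -1.99011694]), 'force': array([ 0.15162829, -0.14444473,  0.20960647]), 'wrist_torque': array([ 0.0157149 , -0.02538372, -0.03494338]), 'opening': 0.09306002913737328}
```

View pics/top0.png

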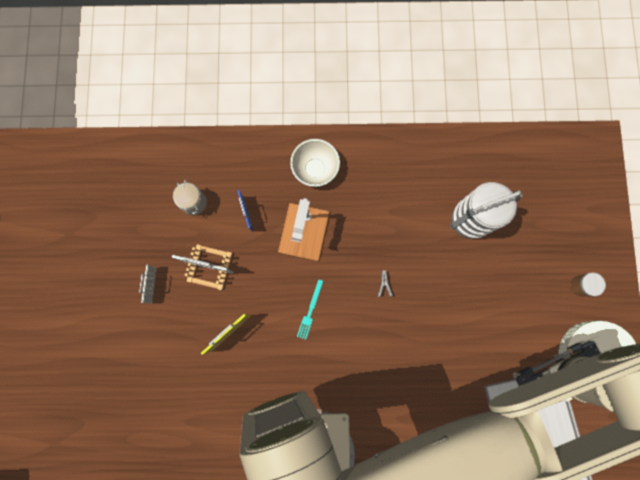

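View pics/side0.png

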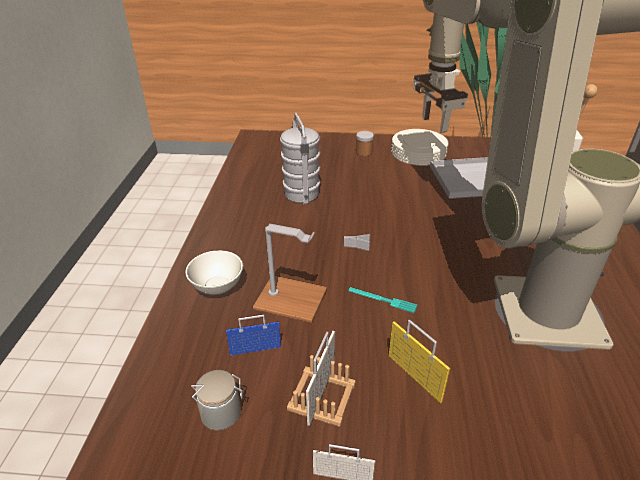

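The top view shows the white board in the rack (about 203,263), the stand base (304,231), the clip (385,285, jaws up or down still unclear) and the fork (311,310). A smaller white board is at (148,284). I'll zoom in next.

```bash
python3 - <<'E'
from h import *
t=cv2.imread('pics/top0.png');s=cv2.imread('pics/side0.png')
def cr(i,x,y,w,h,W,H): return cv2.resize(i[y:y+h,x:x+w],(W,H),interpolation=cv2.INTER_CUBIC)
a=np.hstack([cr(t,165,235,80,60,400,300),cr(t,270,190,80,80,300,300)[:, :],cr(t,370,265,25,75,100,300)])
b=np.hstack([cr(s,280,325,80,100,240,300),cr(s,245,215,90,110,245,300)[:,:],cr(s,335,225,45,30,315,210+90)])
cv2.imwrite('pics/c1.png',np.vstack([a,b]))
E
```

```text
(no output)
```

View pics/c1.png

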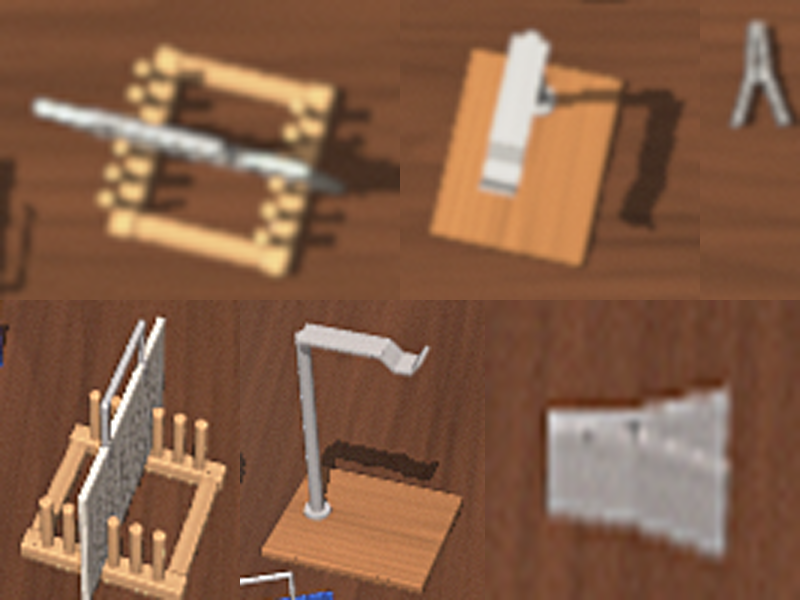

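```bash
cat > fit.py <<'E'
from h import *
from scipy.optimize import least_squares
from scipy.spatial.transform import Rotation as Ro
def fit(obs,x0,z0=0):  # obs: list (cam, local pt, uv)
    def P(x,l): 
        c,s=np.cos(x[2]),np.sin(x[2]); return [x[0]+c*l[0]-s*l[1],x[1]+s*l[0]+c*l[1],l[2]+z0]
    f=lambda x: np.concatenate([proj(c,P(x,l))[0]-uv for c,l,uv in obs])
    r=least_squares(f,x0); return r.x,r.fun.reshape(-1,2)
E
python3 - <<'E'
from fit import *
T=cam('top');S=cam('side')
tr=lambda u,v:np.array([165+u/5,235+v/5]); ts=lambda u,v:np.array([270+(u-400)/3.75,190+v/3.75]); tc=lambda u,v:np.array([370+(u-700)/4,265+v/4])
sr=lambda u,v:np.array([280+u/3,325+(v-300)/3]); ss=lambda u,v:np.array([245+(u-240)/2.722,215+(v-300)/2.727]); sc=lambda u,v:np.array([335+(u-485)/7,225+(v-300)/10])
h=.012
st=[(T,(.075,.06,h),ts(470,48)),(T,(.075,-.06,h),ts(623,78)),(T,(-.075,-.06,h),ts(583,265)),(T,(-.075,.06,h),ts(430,233)),
(S,(-.075,.06,h),ss(420,583)),(S,(.075,.06,h),ss(262,550)),(S,(-.075,-.06,h),ss(463,495)),(S,(.075,-.06,h),ss(330,470))]
x,r=fit(st,[.6,0,0]);print('stand',x,'\n',r.round(1).tolist())
c,s=np.cos(x[2]),np.sin(x[2]); print('seat',x[0]-.045*c,x[1]-.045*s)
seat=[x[0]-.045*c,x[1]-.045*s,.2]; print('seat px',proj(T,seat),proj(S,seat))
bd=[(T,(0,.075,.119),tr(37,105)),(T,(0,-.075,.119),tr(342,187)),(S,(0,.075,.119),sr(86,495)),(S,(0,-.075,.119),sr(160,320)),(T,(0,.034,.155),tr(100,122)),(S,(0,.034,.155),sr(105,405)),(S,(0,-.034,.155),sr(142,322))]
x,r=fit(bd,[.5,.3,0]);print('board',x,'\n',r.round(1).tolist())
rk=[(T,(.055,.052,.014),tr(165,47)),(T,(.055,-.052,.014),tr(337,90)),(T,(-.055,-.052,.014),tr(285,275)),(T,(-.055,.052,.014),tr(108,228)),(S,(.055,.052,.014),sr(22,545)),(S,(-.055,.052,.014),sr(185,580)),(S,(-.055,-.052,.014),sr(225,465)),(S,(.055,-.052,.014),sr(82,427))]
x,r=fit(rk,[.5,.3,0]);print('rack',x,'\n',r.round(1).tolist())
d=.0185
cl=[(T,(-.036,d,.03),tc(790,125)),(T,(-.036,-d,.03),tc(737,125)),(T,(.035,0,.03),tc(757,22)),(S,(-.036,d,.03),sc(728,470)),(S,(.035,0,.03),sc(550,410)),(S,(-.036,-d,.03),sc(728,385))]
cl[0],cl[1]=(T,(-.036,-d,.03),cl[0][2]),(T,(-.036,d,.03),cl[1][2])
x,r=fit(cl,[.4,-.15,0]);print('clip',x,'\n',r.round(1).tolist())
q=read_state();print(Ro.from_rotvec(q['orientation']).as_matrix().round(3).tolist())
# sharper crops
for c,n in((T,'top'),(S,'side')): cv2.imwrite('pics/%s1.png'%n,c['pixels'])
E
```

```text
stand [ 0.6122093   0.01049045 -0.23971387] 
 [[0.8, -0.4], [-0.0, 0.6], [-1.0, 0.6], [-0.8, -0.2], [1.7, 1.5], [0.5, -0.9], [1.9, 0.2], [-4.8, -3.0]]
seat 0.5684960296021834 0.021174565337047226
seat px [[296.67036078 235.92145945]] [[307.65278623 237.96026739]]
board [ 0.51446197  0.28113213 -0.24623761] 
 [[0.7, -0.4], [-5.8, -3.7], [0.2, -0.2], [1.6, -2.5], [-0.7, -1.8], [1.4, -1.3], [1.1, -0.9]]
rack [ 0.51402182  0.28030294 -0.24299188] 
 [[-0.9, -0.7], [-0.5, -1.1], [0.0, -0.7], [0.2, 0.3], [0.5, -1.1], [0.4, 3.4], [1.8, -1.4], [-1.1, -2.5]]
clip [ 0.46010734 -0.21864274  0.00990641] 
 [[-0.3, -0.8], [-0.3, -0.5], [0.3, -0.2], [0.6, -0.6], [0.3, 0.3], [0.6, -0.1]]
[[-0.0, 0.409, -0.913], [0.001, -0.913, -0.409], [-1.0, -0.001, -0.0]]
```

```bash
cat > ov.py <<'E'
from fit import *
def P(x,l,z0=0):
    c,s=np.cos(x[2]),np.sin(x[2]); return [x[0]+c*l[0]-s*l[1],x[1]+s*l[0]+c*l[1],l[2]+z0]
def crop(c,x,lines,box,W,H,col=(0,0,255)):
    x0,y0,w,h=box; im=cv2.resize(c['pixels'][y0:y0+h,x0:x0+w],(W,H),interpolation=cv2.INTER_CUBIC)
    for p,l in zip(x,lines):
        for a in l:
            q=((proj(c,[P(p,k) for k in a])-[x0-.5,y0-.5])*[W/w,H/h]*8).astype(int)
            cv2.polylines(im,[q.astype(np.int32)],False,col,1,cv2.LINE_AA,3)
    return im
rect=lambda a,b,z:[(a,b,z),(a,-b,z),(-a,-b,z),(-a,b,z),(a,b,z)]
stand=[rect(.075,.06,.012),[(-.052,.012,.2),(-.052,-.012,.2),(-.038,-.012,.2),(-.038,.012,.2),(-.052,.012,.2)],[(.045,0,.012),(.045,0,.2)]]
board=[[(0,.075,.014),(0,.075,.119),(0,-.075,.119)],[(0,.034,.119),(0,.034,.155),(0,-.034,.155),(0,-.034,.119)]]
rack=[rect(.055,.052,.014)]+[[(k*.015+.0075,s*.045,.014),(k*.015+.0075,s*.045,.058)] for s in(-1,1) for k in(-3,-2,-1,0,1,2)]
E
python3 - <<'E'
from ov import *
T=cam('top');S=cam('side')
s=[.6122,.0105,-.24];r=[.514,.2803,-.243]
a=np.hstack([crop(T,[r,r],[board,rack],(165,235,80,60),400,300),crop(T,[s],[stand],(265,190,80,60),400,300)])
b=np.hstack([crop(S,[r,r],[board,rack],(265,325,133,100),400,300),crop(S,[s],[stand],(225,215,133,100),400,300)])
cv2.imwrite('pics/o1.png',np.vstack([a,b]))
E
```

```text
(no output)
```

View pics/o1.png

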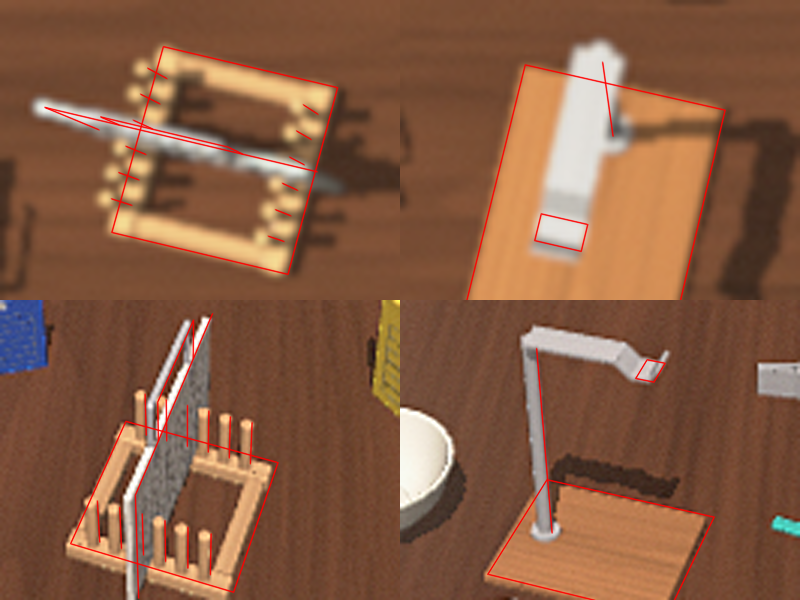

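```bash
cat >> h.py <<'E'
from scipy.spatial.transform import Rotation as Ro
def plan(*tg):  # each (x,y,z[,yaw of tool y deg])
    s=read_state();R=Ro.from_rotvec(s['orientation']).as_matrix();p=s['tool_pos']
    y0=np.degrees(np.arctan2(R[1,1],R[0,1]));print('pos',p.round(4),'yaw',y0.round(2),'tilt',R[:,0].round(3),'open',s['opening'],'F',s['force'].round(2),'t',s['t'],'q',s['q'].round(2))
    for t in tg:
        l=R.T@(np.array(t[:3])-p)/.6
        r=0 if len(t)<4 else -((t[3]-y0+90)%180-90)/30
        print(t,'lin',l.round(4).tolist(),'roll',round(r,4))
E
python3 - <<'E'
from h import *
u=np.array([.2406,.9706]);g=np.array([.514,.2803])-.056*u;print(g)
plan((.40,-.10,.30,-40),(*g,.22,-13.9))
E
```

```text
[0.5005264 0.2259464]
pos [ 0.2451 -0.5475  0.2183] yaw -65.89 tilt [-0.     0.001 -1.   ] open 0.09264848677710545 F [-0.74  0.03 -0.14] t 0.3 q [-1.24  0.13  1.49  0.    1.52 -0.09]
(0.4, -0.1, 0.3, -40) lin [-0.1358, -0.5753, -0.5404] roll -0.863
(np.float64(0.5005264), np.float64(0.2259464), 0.22, -13.9) lin [-0.0022, -1.0026, -0.9152] roll -1.733
```

{"method": "apply_moves", "body": {"series": [{"jaw": -1,"linear": [-0.1358,-0.1,-0.1],"roll": -0.15},{"jaw": -1,"linear": [-0.1358,-0.2,-0.19],"roll": -0.3},{"jaw": -1,"linear": [-0.1358,-0.3,-0.28],"roll": -0.45},{"jaw": -1,"linear": [-0.1358,-0.4,-0.37],"roll": -0.6},{"jaw": -1,"linear": [-0.1358,-0.5,-0.47],"roll": -0.75},{"jaw": -1,"linear": [-0.1358,-0.5753,-0.5404],"roll": -0.863},{"jaw": -1,"linear": [-0.1358,-0.5753,-0.5404],"roll": -0.863},{"jaw": -1,"linear": [-0.1358,-0.5753,-0.5404],"roll": -0.863},{"jaw": -1,"linear": [-0.1358,-0.5753,-0.5404],"roll": -0.863},{"jaw": -1,"linear": [-0.1358,-0.5753,-0.5404],"roll": -0.863},{"jaw": -1,"linear": [-0.1358,-0.5753,-0.5404],"roll": -0.863},{"jaw": -1,"linear": [-0.1358,-0.5753,-0.5404],"roll": -0.863}]}}

```text
t: 1.8
tool_pos: [0.3997, -0.1013, 0.2999]
orientation: [1.704, 0.793, -1.704]
force: [-0.2, 0.4, 0.5]
opening: 0.0931
```

```bash
python3 - <<'E'
from h import *
plan((.5005,.226,.24,-13.9),(.5005,.226,.20,-13.9))
E
```

```text
pos [ 0.3997 -0.1013  0.2999] yaw -40.15 tilt [-0.001  0.001 -1.   ] open 0.09314210261902997 F [-0.17  0.42  0.49] t 1.8 q [-0.37 -0.41  1.83  0.    1.72  0.33]
(0.5005, 0.226, 0.24, -13.9) lin [0.1, -0.2232, -0.5252] roll -0.875
(0.5005, 0.226, 0.2, -13.9) lin [0.1667, -0.2231, -0.5252] roll -0.875
```

{"method": "apply_moves", "body": {"series": [{"jaw": -1,"linear": [0.0,-0.04,-0.1],"roll": -0.17},{"jaw": -1,"linear": [0.0,-0.08,-0.2],"roll": -0.34},{"jaw": -1,"linear": [0.03,-0.13,-0.3],"roll": -0.51},{"jaw": -1,"linear": [0.06,-0.17,-0.4],"roll": -0.68},{"jaw": -1,"linear": [0.1,-0.2232,-0.5252],"roll": -0.875},{"jaw": -1,"linear": [0.1,-0.2232,-0.5252],"roll": -0.875},{"jaw": -1,"linear": [0.1667,-0.2232,-0.5252],"roll": -0.875},{"jaw": -1,"linear": [0.1667,-0.2232,-0.5252],"roll": -0.875},{"jaw": -1,"linear": [0.1667,-0.2232,-0.5252],"roll": -0.875},{"jaw": -1,"linear": [0.1667,-0.2232,-0.5252],"roll": -0.875},{"jaw": -1,"linear": [0.1667,-0.2232,-0.5252],"roll": -0.875}]}}

```text
t: 3.18
tool_pos: [0.5013, 0.2258, 0.2016]
orientation: [1.388, 1.084, -1.384]
force: [0.2, -1.4, 0.4]
opening: 0.0931
```

```bash
python3 - <<'E'
from ov import *
S=cam('side');T=cam('top')
r=[.514,.2803,-.243]
s=[.6122,.0105,-.24]
tcp=read_state()['tool_pos']; 
a=np.hstack([crop(S,[r],[board],(240,260,160,160),400,400),crop(T,[r],[board],(150,180,160,160),400,400)])
b=a
cv2.imwrite('pics/o2.png',b)
plan((.5005,.226,.088,-13.9))
E
```

```text
pos [0.5009 0.2259 0.201 ] yaw -13.92 tilt [ 0.001  0.001 -1.   ] open 0.09325355920673155 F [-0.15  1.17 -0.03] t 3.275 q [0.33 0.   1.66 0.   1.48 0.57]
(0.5005, 0.226, 0.088, -13.9) lin [0.1883, -0.0008, 0.0003] roll -0.0008
```

View pics/o2.png

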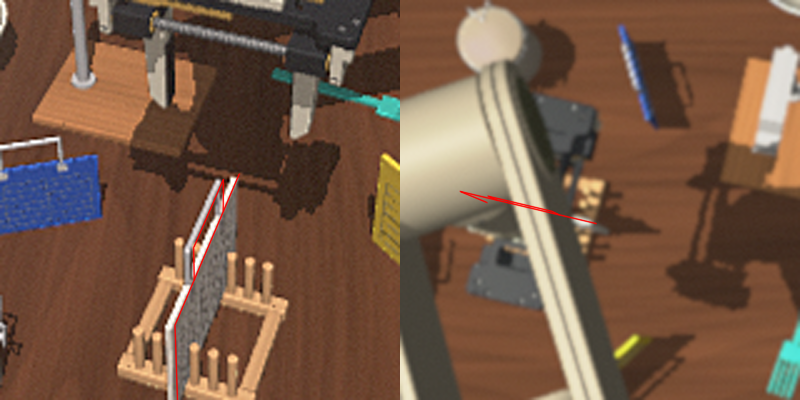

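The side view shows the open fingers above and either side of the board's far end. The board's top edge runs from (172,325) to (237,175) in the crop, a few mm towards +x. I'll descend and grip.

{"method": "apply_moves", "body": {"series": [{"jaw": -1,"linear": [0.06,0,0],"roll": 0},{"jaw": -1,"linear": [0.12,0,0],"roll": 0},{"jaw": -1,"linear": [0.16,0,0],"roll": 0},{"jaw": -1,"linear": [0.1883,0,0],"roll": 0},{"jaw": -1,"linear": [0.1883,0,0],"roll": 0},{"jaw": -1,"linear": [0.1883,0,0],"roll": 0},{"jaw": 1,"linear": [0.1883,0,0],"roll": 0},{"jaw": 1,"linear": [0.1883,0,0],"roll": 0},{"jaw": 1,"linear": [0.1883,0,0],"roll": 0},{"jaw": 1,"linear": [0.1883,0,0],"roll": 0},{"jaw": 1,"linear": [0.1883,0,0],"roll": 0},{"jaw": 1,"linear": [0.1883,0,0],"roll": 0},{"jaw": 1,"linear": [0.1883,0,0],"roll": 0},{"jaw": 1,"linear": [0.1883,0,0],"roll": 0}], "force": 40}}

```text
t: 5.03
tool_pos: [0.501, 0.2261, 0.088]
orientation: [1.387, 1.085, -1.385]
force: [0.6, 0.3, -0.2]
opening: 0.0179
```

{"method": "apply_moves", "body": {"series": [{"jaw": 1,"linear": [0,0,0],"roll": 0},{"jaw": 1,"linear": [0,0,0],"roll": 0},{"jaw": 1,"linear": [0,0,0],"roll": 0},{"jaw": 1,"linear": [0,0,0],"roll": 0}]}}

```text
t: 5.52
tool_pos: [0.5013, 0.226, 0.088]
orientation: [1.388, 1.084, -1.384]
force: [3.6, -0.2, -1.6]
opening: 0.0047
```

```bash
python3 - <<'E'
from h import *
plan((.5005,.226,.188,-13.9))
E
```

```text
pos [0.5013 0.226  0.088 ] yaw -13.93 tilt [ 0.002  0.001 -1.   ] open 0.004698910221660482 F [ 3.6  -0.2  -1.56] t 5.525 q [0.33 0.1  1.77 0.   1.27 0.57]
(0.5005, 0.226, 0.188, -13.9) lin [-0.1666, -0.0011, 0.0001] roll -0.001
```

{"method": "apply_moves", "body": {"series": [{"jaw": 1,"linear": [-0.015,0,0],"roll": 0},{"jaw": 1,"linear": [-0.03,0,0],"roll": 0},{"jaw": 1,"linear": [-0.05,0,0],"roll": 0},{"jaw": 1,"linear": [-0.07,0,0],"roll": 0},{"jaw": 1,"linear": [-0.09,0,0],"roll": 0},{"jaw": 1,"linear": [-0.11,0,0],"roll": 0},{"jaw": 1,"linear": [-0.12,0,0],"roll": 0},{"jaw": 1,"linear": [-0.12,0,0],"roll": 0}]}}

```text
t: 6.52
tool_pos: [0.5015, 0.2261, 0.1606]
orientation: [1.388, 1.084, -1.384]
force: [-0.4, 0.4, -0.6]
opening: 0.0044
```

```bash
python3 - <<'E'
from fit import *
# refine stand by segmentation of orange base top corners in original images; print contour approx
for n in('top','side'):
    im=cv2.imread('pics/%s0.png'%n); 
    x0,y0,x1,y1=(270,195,335,265) if n=='top' else (250,270,332,325)
    c=im[y0:y1,x0:x1].astype(int); m=((c[...,2]-c[...,0])>95).astype(np.uint8)
    m=cv2.morphologyEx(m,cv2.MORPH_CLOSE,np.ones((9,9)))
    k=max(cv2.findContours(m,0,2)[0],key=cv2.contourArea); a=cv2.approxPolyDP(cv2.convexHull(k),2.5,True).reshape(-1,2)
    print(n,cv2.contourArea(k),(a+[x0,y0]).tolist(),(cv2.boxPoints(cv2.minAreaRect(k))+[x0,y0]).round(1).tolist())
E
python3 - <<'E'
import sys;sys.path.insert(0,'.')
from h import *
st=[.6122,.0105,-.24]
# staging pose: board in front of lip by 40 mm at hook
yaw=-.24;X=np.array([np.cos(yaw),np.sin(yaw)]);Y=np.array([-X[1],X[0]])
seat=np.array(st[:2])-.045*X
for d in(-.06,0): print(seat+d*X-.056*Y); plan((*(seat+d*X-.056*Y),.160,-13.75))
E
```

```text
top 1525.5 [[290, 203], [328, 212], [317, 264], [278, 251]] [[276.7, 255.6], [288.4, 202.2], [328.6, 211.0], [316.9, 264.4]]
side 1977.0 [[268, 281], [278, 277], [325, 287], [311, 324], [250, 307]] [[249.2, 306.8], [260.3, 268.2], [325.6, 287.0], [314.5, 325.6]]
[ 0.49689817 -0.01893615]
pos [0.5015 0.2261 0.1606] yaw -13.93 tilt [ 0.002  0.001 -1.   ] open 0.004394174113695162 F [-0.37  0.45 -0.6 ] t 6.525 q [0.33 0.03 1.7  0.   1.41 0.57]
(np.float64(0.4968981655606173), np.float64(-0.018936150816864533), 0.16, -13.75) lin [0.0005, 0.0909, 0.3982] roll -0.0059
[ 0.55517844 -0.03319831]
pos [0.5015 0.2261 0.1606] yaw -13.93 tilt [ 0.002  0.001 -1.   ] open 0.004394174113695162 F [-0.37  0.45 -0.6 ] t 6.525 q [0.33 0.03 1.7  0.   1.41 0.57]
(np.float64(0.5551784440517391), np.float64(-0.033198308402492605), 0.16, -13.75) lin [0.0006, 0.1909, 0.3979] roll -0.0059
```

{"method": "apply_moves", "body": {"series": [{"jaw": 1,"linear": [0,0.005,0.02],"roll": 0},{"jaw": 1,"linear": [0,0.012,0.05],"roll": 0},{"jaw": 1,"linear": [0,0.02,0.09],"roll": 0},{"jaw": 1,"linear": [0,0.03,0.14],"roll": 0},{"jaw": 1,"linear": [0,0.042,0.19],"roll": 0},{"jaw": 1,"linear": [0,0.055,0.24],"roll": 0},{"jaw": 1,"linear": [0,0.066,0.29],"roll": 0},{"jaw": 1,"linear": [0,0.078,0.34],"roll": 0},{"jaw": 1,"linear": [0,0.085,0.37],"roll": 0},{"jaw": 1,"linear": [0,0.089,0.39],"roll": 0},{"jaw": 1,"linear": [0.0005,0.0909,0.3982],"roll": -0.0059},{"jaw": 1,"linear": [0.0005,0.0909,0.3982],"roll": -0.0059},{"jaw": 1,"linear": [0.0005,0.0909,0.3982],"roll": -0.0059}]}}

```text
t: 8.15
tool_pos: [0.4969, -0.0183, 0.1599]
orientation: [1.386, 1.086, -1.381]
force: [-0.2, -0.1, -1.1]
opening: 0.0048
```

```bash
python3 - <<'E'
from ov import *
S=cam('side');T=cam('top')
s=[.6122,.0105,-.24]
p=read_state()['tool_pos'];yaw=-.24;X=np.array([np.cos(yaw),np.sin(yaw)]);Y=np.array([-X[1],X[0]])
b=p[:2]+.056*Y; z=p[2]-.088  # board pose if gripped as believed
B=[[(x,y,w+z) for x,y,w in l] for l in board]
a=np.hstack([crop(S,[[*b,yaw],s],[B,stand],(240,200,133,150),400,450),crop(T,[[*b,yaw],s],[B,stand],(260,180,89,100),400,450)])
cv2.imwrite('pics/o3.png',a)
plan()
E
```

```text
pos [ 0.4969 -0.0183  0.16  ] yaw -13.69 tilt [ 0.002  0.002 -1.   ] open 0.0051071519402307525 F [-1.03 -0.19 -1.15] t 8.25 q [-0.14 -0.12  1.84  0.    1.41  0.1 ]
```

View pics/o3.png

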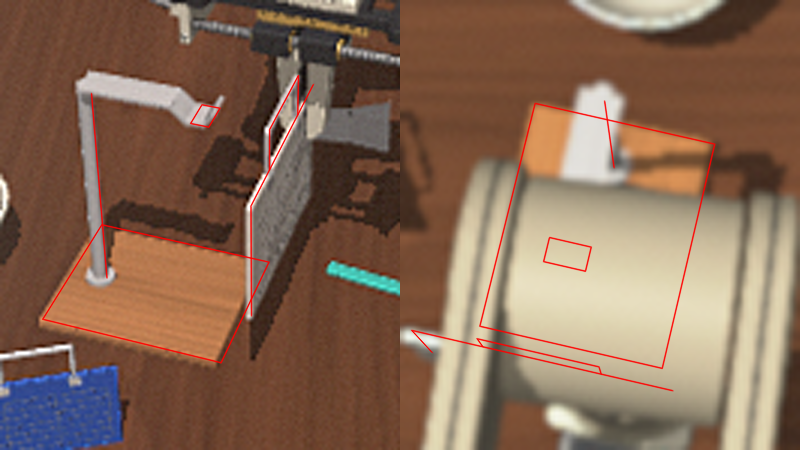

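Side view: the predicted board and handle outline matches the image within about 1 px. The seat outline (190–220,104–127) lies on the hook trough. I'll advance 60 mm.

{"method": "apply_moves", "body": {"series": [{"jaw": 1,"linear": [0,0.01,0],"roll": 0},{"jaw": 1,"linear": [0,0.025,0],"roll": 0},{"jaw": 1,"linear": [0,0.04,0],"roll": 0},{"jaw": 1,"linear": [0,0.055,0],"roll": 0},{"jaw": 1,"linear": [0,0.07,0],"roll": 0},{"jaw": 1,"linear": [0,0.085,0],"roll": 0},{"jaw": 1,"linear": [0,0.095,0],"roll": 0},{"jaw": 1,"linear": [0,0.101,0],"roll": 0},{"jaw": 1,"linear": [0,0.101,0],"roll": 0},{"jaw": 1,"linear": [0,0.101,0],"roll": 0}]}}

```text
t: 9.5
tool_pos: [0.5556, -0.0326, 0.16]
orientation: [1.385, 1.087, -1.381]
force: [-0.5, 0.5, -1.3]
opening: 0.0047
```

```bash
python3 - <<'E'
from ov import *
S=cam('side')
s=[.6122,.0105,-.24]
p=read_state()['tool_pos'];yaw=-.24;X=np.array([np.cos(yaw),np.sin(yaw)]);Y=np.array([-X[1],X[0]])
b=p[:2]+.056*Y; z=p[2]-.088
B=[[(x,y,w+z) for x,y,w in l] for l in board]
a=np.hstack([crop(S,[],[],(270,200,80,100),400,500),crop(S,[[*b,yaw],s],[B,stand],(270,200,80,100),400,500)])
cv2.imwrite('pics/o4.png',a)
plan(); d=b-(np.array(s[:2])-.045*X); print('handle rel seat',d@X,d@Y,z+.141+.014-.014-.2)
E
```

```text
pos [ 0.5556 -0.0326  0.1601] yaw -13.69 tilt [ 0.002  0.002 -1.   ] open 0.004975640732187315 F [-0.69  0.32 -1.36] t 9.55 q [-0.15  0.05  1.69  0.    1.41  0.09]
handle rel seat 0.0002826654274409507 0.0007008845143104689 0.013069238691855944
```

View pics/o4.png

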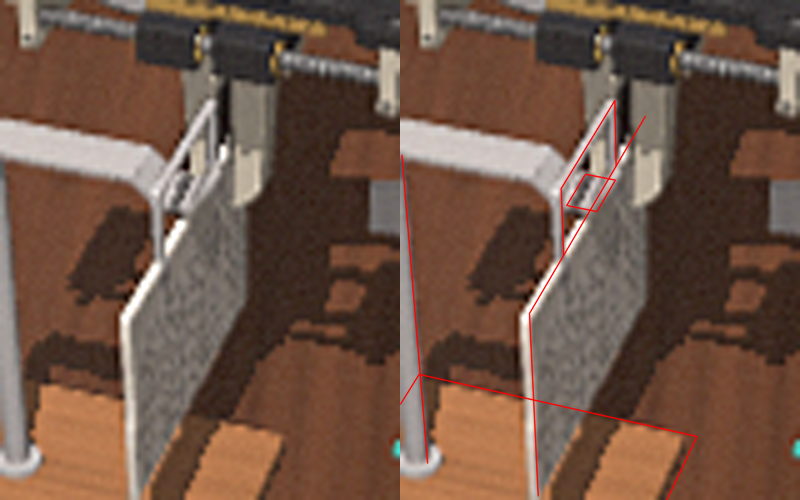

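The strip now passes through the handle opening, with the bar at (160–215,100–190) over the trough. I'll lower it.

{"method": "apply_moves", "body": {"series": [{"jaw": 1,"linear": [0.008,-0.002,0],"roll": 0},{"jaw": 1,"linear": [0.018,-0.002,0],"roll": 0},{"jaw": 1,"linear": [0.028,-0.002,0],"roll": 0},{"jaw": 1,"linear": [0.035,-0.002,0],"roll": 0},{"jaw": 1,"linear": [0.039,-0.002,0],"roll": 0},{"jaw": 1,"linear": [0.0405,-0.002,0],"roll": 0},{"jaw": 1,"linear": [0.0405,-0.002,0],"roll": 0},{"jaw": 1,"linear": [0.0405,-0.002,0],"roll": 0}]}}

```text
t: 10.55
tool_pos: [0.5546, -0.0323, 0.1359]
orientation: [1.385, 1.086, -1.38]
force: [0.8, -0.4, -0.7]
opening: 0.0046
```

```bash
python3 - <<'E'
from ov import *
S=cam('side')
cv2.imwrite('pics/o5.png',crop(S,[],[],(270,200,80,100),400,500))
plan()
E
```

```text
pos [ 0.5547 -0.0323  0.136 ] yaw -13.69 tilt [ 0.003  0.001 -1.   ] open 0.004480323686785839 F [ 0.54 -0.09  0.27] t 10.6 q [-0.15  0.06  1.71  0.    1.36  0.09]
```

View pics/o5.png

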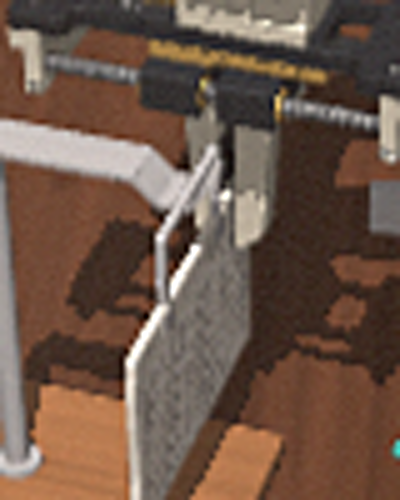

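The bar sits in the trough around (195,195). Releasing.

{"method": "apply_moves", "body": {"series": [{"jaw": 1,"linear": [0.001,0,0],"roll": 0},{"jaw": 1,"linear": [0.001,0,0],"roll": 0},{"jaw": 0.5,"linear": [0.001,0,0],"roll": 0},{"jaw": 0.3,"linear": [0.001,0,0],"roll": 0},{"jaw": 0,"linear": [0.001,0,0],"roll": 0},{"jaw": 0,"linear": [0.001,0,0],"roll": 0},{"jaw": 0,"linear": [0.001,0,0],"roll": 0},{"jaw": 0,"linear": [0.001,0,0],"roll": 0},{"jaw": 0,"linear": [-0.03,0,0],"roll": 0},{"jaw": 0,"linear": [-0.07,0,0],"roll": 0},{"jaw": 0,"linear": [-0.13,0,0],"roll": 0},{"jaw": 0,"linear": [-0.2,0,0],"roll": 0},{"jaw": 0,"linear": [-0.26,0,0],"roll": 0},{"jaw": 0,"linear": [-0.26,0,0],"roll": 0}]}}

```text
t: 12.35
tool_pos: [0.5562, -0.0328, 0.2977]
orientation: [1.389, 1.08, -1.374]
force: [0.5, -0.6, 0.1]
opening: 0.0466
```

```bash
python3 - <<'E'
from ov import *
S=cam('side');T=cam('top')
s=[.6122,.0105,-.24];yaw=-.24;X=np.array([np.cos(yaw),np.sin(yaw)])
b=np.array(s[:2])-.045*X
B=[[(x,y,w+.048) for x,y,w in l] for l in board]
cl=[[(.035,0,.03),(0,.0065,.03),(-.036,.0185,.03)],[(.035,0,.03),(0,-.0065,.03),(-.036,-.0185,.03)]]
c=[.460,-.2186,.01]
a=np.hstack([crop(S,[[*b,yaw]],[B],(270,200,80,100),400,500),np.vstack([crop(T,[c],[cl],(360,250,60,37),400,250),crop(S,[c],[cl],(325,220,60,37),400,250)])])
cv2.imwrite('pics/o6.png',a)
cv2.imwrite('pics/top2.png',T['pixels']);cv2.imwrite('pics/side2.png',S['pixels'])
plan()
E
```

```text
pos [ 0.5545 -0.0326  0.293 ] yaw -13.69 tilt [ 0.004  0.001 -1.   ] open 0.04653117655486143 F [ 0.35  0.58 -0.42] t 12.45 q [-0.15 -0.01  1.5   0.    1.65  0.09]
```

View pics/o6.png

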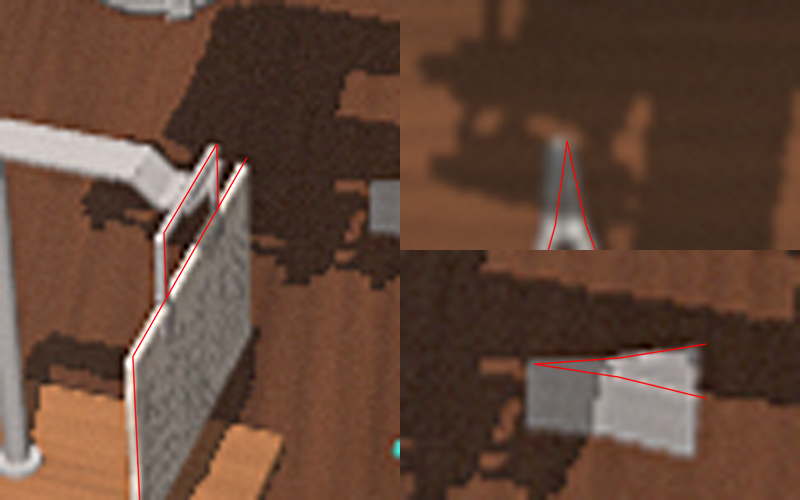

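The board hangs with its outline on the model. The clip in the top crop is about 1.5 px left of my model, so I'll refit it by silhouette.

```bash
python3 - <<'E'
from ov import *
T=cam('top');S=cam('side')
def seg(n,b):
    i=cv2.imread('pics/%s0.png'%n).astype(int); x0,y0,x1,y1=b; c=i[y0:y1,x0:x1]
    m=np.zeros(i.shape[:2],np.uint8); m[y0:y1,x0:x1]=((c[...,2]-c[...,0]<30)&(c[...,2]>70)); return m
mt=seg('top',(372,262,398,302));ms=seg('side',(335,226,380,256))
print(mt.sum(),ms.sum())
for r in range(268,300): 
    q=np.flatnonzero(mt[r]); 
    if len(q): print(r,q.tolist())
# silhouette fit: two levers as prisms; levers: handle from (0,±.0065) outer to (-.036,±.0185), jaw to (.035,0)
def sil(c,x):
    m=np.zeros((480*8,640*8),np.uint8)
    for s in(1,-1):
        for a,b,w in(((-.036,s*.0170),(0,s*.005),.0015),((0,s*.004),(.035,s*.0015),.002)):
            pts=[]
            d=np.array(b)-a;n=np.array([-d[1],d[0]])/np.linalg.norm(d)*w
            for e in(a,b):
                for k in(1,-1):
                    for z in(0,.03): pts.append(P(x,(*(np.array(e)+k*n),z)))
            h=cv2.convexHull(((proj(c,pts)+.5)*8).astype(np.int32)); cv2.fillConvexPoly(m,h,1)
    return m
def cost(x):
    s=0
    for c,m in((T,mt),(S,ms)):
        a=cv2.resize(sil(c,x).astype(np.float32),(640,480),interpolation=cv2.INTER_AREA)
        s+=np.abs(cv2.GaussianBlur(a,(0,0),1)-cv2.GaussianBlur(m.astype(np.float32),(0,0),1)).sum()
    return s
from scipy.optimize import minimize
r=minimize(cost,[.461,-.216,.03],method='Nelder-Mead',options=dict(initial_simplex=[[.461,-.216,.03],[.466,-.216,.03],[.461,-.21,.03],[.461,-.216,.12]],xatol=2e-4,fatol=.05,maxiter=90))
print(r.x,r.fun,cost([.46,-.2186,.01]))
E
```

```text
185 317
271 [383, 384]
272 [382, 383, 384, 385, 386]
273 [382, 383, 384, 385, 386]
274 [382, 383, 384, 385, 386, 387]
275 [382, 383, 384, 385, 386, 387]
276 [382, 383, 384, 385, 386, 387]
277 [381, 382, 383, 384, 385, 386, 387]
278 [382, 383, 384, 385, 386, 387]
279 [382, 383, 384, 385, 386, 387]
280 [381, 382, 383, 384, 385, 386, 387]
281 [381, 382, 383, 384, 385, 386, 387, 388]
282 [381, 382, 383, 384, 385, 386, 387, 388]
283 [381, 382, 383, 384, 385, 386, 387, 388]
284 [381, 382, 383, 384, 385, 386, 387, 388]
285 [381, 382, 383, 384, 385, 386, 387, 388, 389]
286 [380, 381, 382, 383, 384, 385, 386, 387, 388, 389]
287 [380, 381, 382, 383, 385, 386, 387, 388, 389, 390]
288 [380, 381, 382, 383, 386, 387, 388, 389, 390]
289 [380, 381, 382, 383, 387, 388, 389, 390]
290 [379, 380, 381, 382, 387, 388, 389, 390]
291 [379, 380, 381, 382, 388, 389, 390, 391]
292 [379, 380, 381, 382, 388, 389, 390, 391]
293 [378, 379, 380, 381, 388, 389, 390, 391, 392]
294 [378, 379, 380, 381, 389, 390, 391, 392]
295 [378, 379, 380, 381, 389, 390, 391, 392]
296 [378, 379]
[ 4.62660620e-01 -2.18015179e-01 -3.77857208e-04] 79.22730255126953 97.47738
```

```bash
python3 - <<'E'
from h import *
plan((.50,-.12,.26,-42.7),(.4387,-.218,.12,-90))
E
```

```text
pos [ 0.5537 -0.0325  0.2909] yaw -13.7 tilt [ 0.001  0.002 -1.   ] open 0.04656232932783764 F [-0.01  0.52 -0.3 ] t 12.55 q [-0.15 -0.01  1.51  0.    1.65  0.09]
(0.5, -0.12, 0.26, -42.7) lin [0.0512, -0.0524, 0.163] roll 0.9668
(0.4387, -0.218, 0.12, -90) lin [0.2842, -0.1131, 0.3463] roll 2.5435
```

{"method": "apply_moves", "body": {"series": [{"jaw": -0.3,"linear": [0.0,-0.013,0.04],"roll": 0.25},{"jaw": -0.3,"linear": [0.0,-0.026,0.08],"roll": 0.5},{"jaw": -0.3,"linear": [0.0,-0.04,0.125],"roll": 0.75},{"jaw": -0.3,"linear": [0.05,-0.0524,0.163],"roll": 0.9668},{"jaw": -0.3,"linear": [0.05,-0.0524,0.163],"roll": 0.9668},{"jaw": -0.3,"linear": [0.05,-0.0524,0.163],"roll": 0.9668},{"jaw": -0.3,"linear": [0.05,-0.0524,0.163],"roll": 0.9668}]}}

```text
t: 13.42
tool_pos: [0.5008, -0.1194, 0.2617]
orientation: [1.735, 0.761, -1.73]
force: [-0.8, 0.0, 1.0]
opening: 0.0604
```

```bash
python3 - <<'E'
from h import *
plan((.46,-.18,.20,-70),(.4387,-.218,.12,-90))
E
```

```text
pos [ 0.5008 -0.1194  0.2617] yaw -42.58 tilt [ 0.002  0.002 -1.   ] open 0.06043026443098605 F [-0.81  0.01  0.96] t 13.425 q [-0.34 -0.12  1.66  0.    1.6   0.41]
(0.46, -0.18, 0.2, -70) lin [0.1025, 0.0183, 0.1206] roll 0.9141
(0.4387, -0.218, 0.12, -90) lin [0.2357, 0.0349, 0.1916] roll 1.5808
```

{"method": "apply_moves", "body": {"series": [{"jaw": -0.3,"linear": [0.05,0.008,0.06],"roll": 0.3},{"jaw": -0.3,"linear": [0.1025,0.0183,0.1206],"roll": 0.6},{"jaw": -0.3,"linear": [0.1025,0.0183,0.1206],"roll": 0.9141},{"jaw": -0.3,"linear": [0.1025,0.0183,0.1206],"roll": 0.9141},{"jaw": -0.3,"linear": [0.1025,0.0183,0.1206],"roll": 0.9141}]}}

```text
t: 14.05
tool_pos: [0.4609, -0.1798, 0.201]
orientation: [2.033, 0.363, -2.025]
force: [-0.3, -0.1, 0.7]
opening: 0.0605
```

```bash
python3 - <<'E'
from h import *
plan((.4387,-.218,.07,-90))
E
```

```text
pos [ 0.4609 -0.1798  0.201 ] yaw -69.72 tilt [ 0.004  0.001 -1.   ] open 0.060461718323654004 F [-0.28 -0.09  0.69] t 14.05 q [-0.48 -0.15  1.8   0.    1.49  0.74]
(0.4387, -0.218, 0.07, -90) lin [0.2182, 0.0468, 0.0576] roll 0.6761
```

{"method": "apply_moves", "body": {"series": [{"jaw": -0.3,"linear": [0.07,0.0468,0.0576],"roll": 0.3},{"jaw": -0.3,"linear": [0.15,0.0468,0.0576],"roll": 0.6761},{"jaw": -0.3,"linear": [0.2182,0.0468,0.0576],"roll": 0.6761},{"jaw": -0.3,"linear": [0.2182,0.0468,0.0576],"roll": 0.6761},{"jaw": -0.3,"linear": [0.2182,0.0468,0.0576],"roll": 0.6761},{"jaw": -0.3,"linear": [0.2182,0.0468,0.0576],"roll": 0.6761}]}}

```text
t: 14.8
tool_pos: [0.4406, -0.2188, 0.0727]
orientation: [2.228, 0.0, -2.212]
force: [-0.5, 0.0, 0.5]
opening: 0.0604
```

```bash
python3 - <<'E'
from ov import *
S=cam('side');p=read_state()['tool_pos']
cl=[[(.035,0,.03),(0,.0065,.03),(-.036,.0185,.03)],[(.035,0,.03),(0,-.0065,.03),(-.036,-.0185,.03)]]
c=[.4627,-.218,0]
g=[[(p[0],p[1],p[2]),(p[0],p[1],.0)],[(p[0],p[1]-.03,p[2]),(p[0],p[1]+.03,p[2])]]
cv2.imwrite('pics/o7.png',crop(S,[c,[0,0,0]],[cl,g],(310,180,90,90),500,500))
plan((.4387,-.218,.0025,-90))
E
```

```text
pos [ 0.4404 -0.2188  0.0724] yaw -89.93 tilt [ 0.007 -0.001 -1.   ] open 0.060649775834329844 F [ 0.75  0.06 -0.28] t 14.85 q [-0.57 -0.05  1.95  0.    1.24  1.  ]
(0.4387, -0.218, 0.0025, -90) lin [0.1164, -0.0014, 0.0036] roll 0.0024
```

View pics/o7.png

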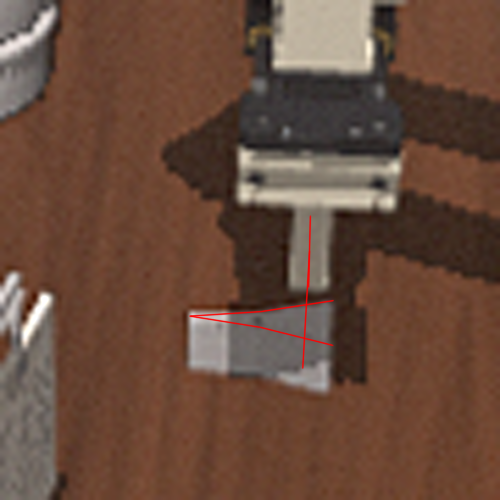

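The side crop shows the finger (310,250) above the handle half of the clip, which spans columns 188–332. Descend and squeeze.

{"method": "apply_moves", "body": {"series": [{"jaw": -0.3,"linear": [0.03,-0.0014,0.0036],"roll": 0},{"jaw": -0.3,"linear": [0.065,-0.0014,0.0036],"roll": 0},{"jaw": -0.3,"linear": [0.095,-0.0014,0.0036],"roll": 0},{"jaw": -0.3,"linear": [0.11,-0.0014,0.0036],"roll": 0},{"jaw": -0.3,"linear": [0.1155,-0.0014,0.0036],"roll": 0},{"jaw": -0.3,"linear": [0.1155,-0.0014,0.0036],"roll": 0},{"jaw": 1,"linear": [0.1155,-0.0014,0.0036],"roll": 0},{"jaw": 1,"linear": [0.1155,-0.0014,0.0036],"roll": 0},{"jaw": 1,"linear": [0.1155,-0.0014,0.0036],"roll": 0},{"jaw": 1,"linear": [0.1155,-0.0014,0.0036],"roll": 0},{"jaw": 1,"linear": [0.1155,-0.0014,0.0036],"roll": 0},{"jaw": 1,"linear": [0.1155,-0.0014,0.0036],"roll": 0},{"jaw": 1,"linear": [0.1155,-0.0014,0.0036],"roll": 0},{"jaw": 1,"linear": [0.1155,-0.0014,0.0036],"roll": 0}], "force": 30}}

```text
t: 16.6
tool_pos: [0.4389, -0.2181, 0.0033]
orientation: [2.228, -0.0, -2.212]
force: [0.3, 0.5, 5.9]
opening: 0.0117
```

```bash
python3 - <<'E'
from h import *
plan()
E
```

```text
pos [ 0.4389 -0.2181  0.0033] yaw -89.93 tilt [ 0.007 -0.001 -1.   ] open 0.011650080487215258 F [0.33 0.48 5.91] t 16.6 q [-0.57  0.05  1.99  0.    1.09  1.  ]
```

Squeezed (opening 12 mm). Lifting.

{"method": "apply_moves", "body": {"series": [{"jaw": 1,"linear": [-0.02,0,0],"roll": 0},{"jaw": 1,"linear": [-0.05,0,0],"roll": 0},{"jaw": 1,"linear": [-0.09,0,0],"roll": 0},{"jaw": 1,"linear": [-0.13,0,0],"roll": 0},{"jaw": 1,"linear": [-0.165,0,0],"roll": 0},{"jaw": 1,"linear": [-0.165,0,0],"roll": 0},{"jaw": 1,"linear": [-0.165,0,0],"roll": 0},{"jaw": 1,"linear": [-0.165,0,0],"roll": 0}]}}

```text
t: 17.6
tool_pos: [0.4375, -0.2175, 0.1012]
orientation: [2.227, 0.001, -2.214]
force: [-1.2, 0.4, -1.1]
opening: 0.0111
```

```bash
python3 - <<'E'
from ov import *
S=cam('side');T=cam('top')
a=np.hstack([crop(S,[],[],(310,160,90,90),400,400),crop(T,[],[],(350,240,90,90),400,400)])
cv2.imwrite('pics/o8.png',a);cv2.imwrite('pics/side3.png',S['pixels'])
plan()
E
```

```text
pos [ 0.4376 -0.2176  0.1013] yaw -89.94 tilt [ 0.006 -0.    -1.   ] open 0.011091676188289963 F [-0.03  0.33 -1.14] t 17.7 q [-0.57 -0.09  1.93  0.    1.3   1.  ]
```

View pics/o8.png

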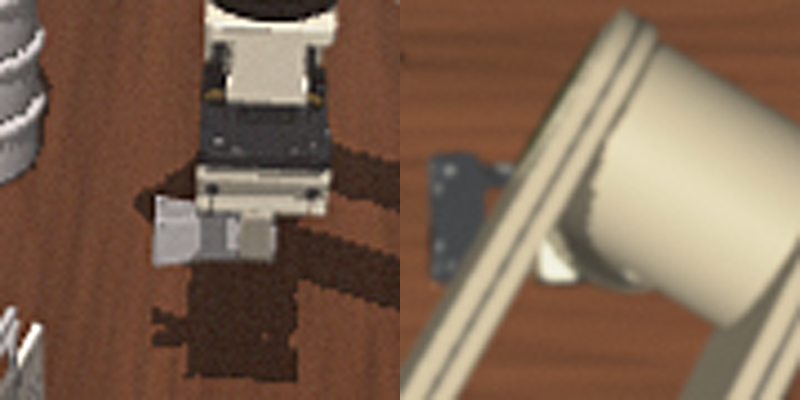

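```bash
python3 - <<'E'
from ov import *
S=cam('side');p=read_state()['tool_pos']
k=(np.array([p+[d,s*.0105,z] for d in(.054,-.012) for s in(1,-1) for z in(-.003,.027)]))
print(((proj(S,k)+.5-[310,160])*4.444).round().tolist())
plan((.44,-.15,.20,-62),(.44,-.12,.20,-40))
E
```

```text
[[163.0, 261.0], [164.0, 220.0], [165.0, 242.0], [166.0, 200.0], [274.0, 266.0], [276.0, 224.0], [274.0, 246.0], [277.0, 205.0]]
pos [ 0.4377 -0.2176  0.1015] yaw -89.93 tilt [ 0.006 -0.001 -1.   ] open 0.011739245822167574 F [ 0.57 -0.31 -1.11] t 17.75 q [-0.57 -0.09  1.93  0.    1.3   1.  ]
(0.44, -0.15, 0.2, -62) lin [-0.1642, -0.1126, -0.0049] roll -0.931
(0.44, -0.12, 0.2, -40) lin [-0.1642, -0.1626, -0.005] roll -1.6644
```

The clip is held open and level; its visible jaw tip is at (155,198–263), about 2–3 mm further out than predicted. Next I turn it to face the board's −y edge.

```bash
python3 - <<'E'
from h import *
plan((.46,-.215,.103,-62))
E
```

```text
pos [ 0.4377 -0.2176  0.1015] yaw -89.93 tilt [ 0.006 -0.001 -1.   ] open 0.011739245822167574 F [ 0.57 -0.31 -1.11] t 17.75 q [-0.57 -0.09  1.93  0.    1.3   1.  ]
(0.46, -0.215, 0.103, -62) lin [-0.0023, -0.0043, -0.0371] roll -0.931
```

{"method": "apply_moves", "body": {"series": [{"jaw": 1,"linear": [-0.003,0.0,-0.01],"roll": -0.2},{"jaw": 1,"linear": [-0.003,0.0,-0.02],"roll": -0.4},{"jaw": 1,"linear": [-0.003,0.0,-0.03],"roll": -0.6},{"jaw": 1,"linear": [-0.003,-0.003,-0.037],"roll": -0.8},{"jaw": 1,"linear": [-0.003,-0.004,-0.037],"roll": -0.931},{"jaw": 1,"linear": [-0.003,-0.004,-0.037],"roll": -0.931},{"jaw": 1,"linear": [-0.003,-0.004,-0.037],"roll": -0.931}]}}

```text
t: 18.62
tool_pos: [0.4598, -0.2151, 0.1032]
orientation: [1.954, 0.483, -1.943]
force: [0.3, -0.6, -0.7]
opening: 0.0114
```

```bash
python3 - <<'E'
from h import *
plan((.485,-.205,.103,-36))
E
```

```text
pos [ 0.4598 -0.2151  0.1032] yaw -62.09 tilt [ 0.006 -0.    -1.   ] open 0.011353108292665254 F [ 0.31 -0.59 -0.65] t 18.625 q [-0.54 -0.04  1.88  0.    1.3   0.54]
(0.485, -0.205, 0.103, -36) lin [0.0005, 0.0047, -0.0451] roll -0.8698
```

{"method": "apply_moves", "body": {"series": [{"jaw": 1,"linear": [0,0.001,-0.01],"roll": -0.2},{"jaw": 1,"linear": [0,0.002,-0.02],"roll": -0.4},{"jaw": 1,"linear": [0,0.003,-0.03],"roll": -0.6},{"jaw": 1,"linear": [0,0.004,-0.04],"roll": -0.8},{"jaw": 1,"linear": [0,0.0047,-0.045],"roll": -0.87},{"jaw": 1,"linear": [0,0.0047,-0.045],"roll": -0.87},{"jaw": 1,"linear": [0,0.0047,-0.045],"roll": -0.87}]}}

```text
t: 19.5
tool_pos: [0.4847, -0.2051, 0.1032]
orientation: [1.66, 0.839, -1.651]
force: [0.5, -0.5, -1.0]
opening: 0.0118
```

```bash
python3 - <<'E'
from h import *
plan((.5190,-.178,.103,-13.75))
E
```

```text
pos [ 0.4847 -0.2051  0.1032] yaw -36.1 tilt [ 0.005 -0.    -1.   ] open 0.011790543019625267 F [ 0.55 -0.46 -1.  ] t 19.5 q [-0.5   0.01  1.83  0.    1.3   0.13]
(0.519, -0.178, 0.103, -13.75) lin [0.0007, 0.0195, -0.0701] roll -0.7449
```

{"method": "apply_moves", "body": {"series": [{"jaw": 1,"linear": [0,0.004,-0.015],"roll": -0.2},{"jaw": 1,"linear": [0,0.009,-0.03],"roll": -0.4},{"jaw": 1,"linear": [0,0.014,-0.05],"roll": -0.6},{"jaw": 1,"linear": [0.0007,0.0195,-0.07],"roll": -0.745},{"jaw": 1,"linear": [0.0007,0.0195,-0.07],"roll": -0.745},{"jaw": 1,"linear": [0.0007,0.0195,-0.07],"roll": -0.745},{"jaw": 1,"linear": [0.0007,0.0195,-0.07],"roll": -0.745}]}}

```text
t: 20.38
tool_pos: [0.5185, -0.1783, 0.103]
orientation: [1.388, 1.081, -1.381]
force: [0.4, -0.3, -0.5]
opening: 0.0112
```

```bash
python3 - <<'E'
from ov import *
S=cam('side');T=cam('top');p=read_state()['tool_pos'];yaw=np.radians(-13.7)
cl=[[(s*.0065,-.012,z),(s*.0065,.02,z),(s*.0085,.056,z)] for s in(1,-1) for z in(p[2]-.003,p[2]+.027)]
s=[.6122,.0105,-.24]
X=np.array([np.cos(yaw),np.sin(yaw)]);Y=np.array([-X[1],X[0]])
b=np.array([.5547,-.0323])+.056*Y
B=[[(x,y,w+.048) for x,y,w in l] for l in board]+[[(0,-.075,.167),(0,-.075,.062),(0,.075,.062)]]
bx=(285,195,80,100);c=[*p[:2],yaw]
cv2.imwrite('pics/o9.png',np.hstack([crop(S,[],[],bx,400,500),crop(S,[c,[*b,yaw]],[cl,B],bx,400,500)]))
plan((.5416,-.0857,.103,-13.75))
E
```

```text
pos [ 0.5187 -0.1783  0.103 ] yaw -13.81 tilt [ 0.005 -0.    -1.   ] open 0.01117686434270995 F [ 0.81  0.24 -0.5 ] t 20.475 q [-0.43  0.07  1.77  0.    1.3  -0.19]
(0.5416, -0.0857, 0.103, -13.75) lin [0.0002, 0.0002, -0.159] roll -0.0021
```

View pics/o9.png

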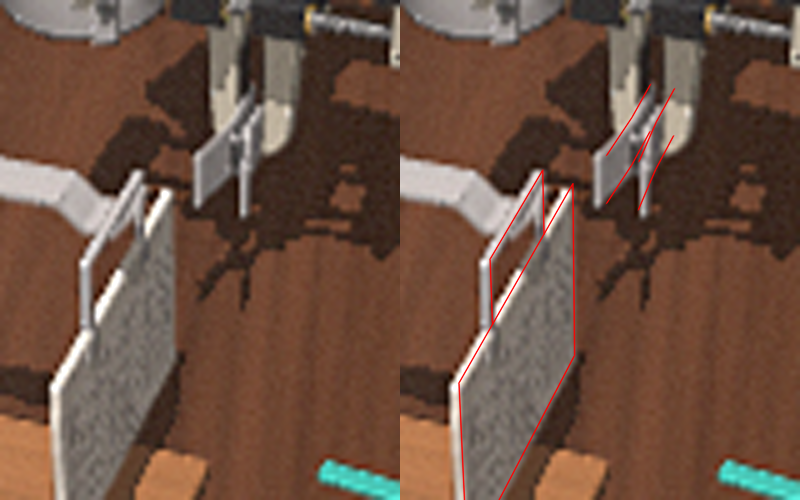

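The side crop shows the open jaws pointing at the board's edge, with tips at (197,207) and (245,213). The board plane is 1–2 mm further +x than modelled. That was my last view (12), so from here on the checks are numerical. I'll advance 94 mm with a +1 mm correction.

{"method": "apply_moves", "body": {"series": [{"jaw": 1,"linear": [0,0.0018,-0.012],"roll": 0},{"jaw": 1,"linear": [0,0.0018,-0.028],"roll": 0},{"jaw": 1,"linear": [0,0.0018,-0.044],"roll": 0},{"jaw": 1,"linear": [0,0.0018,-0.06],"roll": 0},{"jaw": 1,"linear": [0,0.0018,-0.074],"roll": 0},{"jaw": 1,"linear": [0,0.0018,-0.085],"roll": 0},{"jaw": 1,"linear": [0,0.0018,-0.09],"roll": 0},{"jaw": 1,"linear": [0,0.0018,-0.09],"roll": 0},{"jaw": 1,"linear": [0,0.0018,-0.09],"roll": 0}]}}

```text
t: 21.6
tool_pos: [0.5326, -0.1264, 0.1031]
orientation: [1.387, 1.081, -1.38]
force: [0.5, 0.2, -0.7]
opening: 0.0113
```

```bash
python3 - <<'E'
from ov import *
S=cam('side');cv2.imwrite('pics/s10.png',S['pixels']);plan((.5425,-.0865,.103,-13.75))
# text view of the jaws around expected tips: brightness-based rows
p=read_state()['tool_pos'];yaw=np.radians(-13.75);c=[*p[:2],yaw]
print('tips',proj(S,[P(c,(s*.0105,.057,p[2]+z)) for s in(1,-1) for z in(-.003,.027)]).round(1).tolist())
b=np.array([.5547,-.0323]);print('board -y edge top/bottom',proj(S,[P([*b,yaw],(0,-.019,z)) for z in(.167,.062)]).round(1).tolist())
g=cv2.cvtColor(S['pixels'],cv2.COLOR_BGR2GRAY)
for r in range(228,252): print(r,' '.join('%3d'%v for v in g[r,305:340]))
E
```

```text
pos [ 0.5326 -0.1264  0.1031] yaw -13.83 tilt [ 0.005 -0.    -1.   ] open 0.011494389093487862 F [ 0.03  0.22 -0.5 ] t 21.65 q [-0.33  0.07  1.77  0.    1.3  -0.09]
(0.5425, -0.0865, 0.103, -13.75) lin [0.0002, 0.0001, -0.0685] roll -0.0027
tips [[317.5, 247.5], [317.4, 237.8], [325.6, 249.2], [325.6, 239.4]]
board -y edge top/bottom [[319.0, 231.1], [319.3, 265.5]]
228  60  51  56  52  79  77  70  71  44  38  44  47  52  45  22 138 180 177 178 176 204 152  96  60 203  96 175 183 172 162 196 110  76  45  50
229  39  48  42  45  50  46 119 204 127  81  48  42  46  45  29 138 183 180 177 189 178 105  78 119 175  88 173 182 179 179 199 109  76  51  47
230  41  43  48  42  36  31 195 218 117  78  80  49  40  42  31 105 176 178 183 216 128  83  96 203 124  68 171 180 176 177 204 117  81  48  44
231  45  42  46  40  27 119 216 160 108  80  58  38  36  32  25  85 181 183 202 159  98  77 160 183 101  65 173 180 177 176 199 119  66  44  42
232  35  39  42  32  60 198 204 130 183 107  71  41  96  83  32  42 177 207 184  88  70 110 210 124  81  71 174 177 178 179 216 115  51  42  44
233  43  28
[... 2024 characters left out ...]
 110 129 109 101  82 109 110 101 100 116 105  48  40  42  42  42  31 178  93  39  71  49  46  42  44  46  47  51  50  44  48
248  69  70  64  83 115 118 102  98  93 118 109 110 101 101 105  53  43  45  35  40  29 174  97  40  52  40  46  47  40  49  42  48  47  50  47
249  70  69  46 249 183 105  95  95  95 105 114 107 118 102  99  49  41  44  47  46  23 181  96  38  37  44  46  43  40  50  46  43  46  44  46
250  67  53 176 255 197 115  92  94 112 105 114 106 116 120 106  72  45  39  45  36  34 113  69  39  48  44  38  46  41  43  45  50  48  45  52
251  60  52 242 255 166 114  98  93 115 113 114 100 103 114 112  77  49  40  46  41  46  48  41  40  43  44  46  44  40  45  46  44  45  53  45
```

The board's top edge lies within 0.3 px of the model plane, and the −x lip is within 0.5 px of its prediction. The jaws are centred, so I'll finish the approach.

{"method": "apply_moves", "body": {"series": [{"jaw": 1,"linear": [0,0,-0.008],"roll": 0},{"jaw": 1,"linear": [0,0,-0.018],"roll": 0},{"jaw": 1,"linear": [0,0,-0.03],"roll": 0},{"jaw": 1,"linear": [0,0,-0.042],"roll": 0},{"jaw": 1,"linear": [0,0,-0.053],"roll": 0},{"jaw": 1,"linear": [0,0,-0.061],"roll": 0},{"jaw": 1,"linear": [0,0,-0.066],"roll": 0},{"jaw": 1,"linear": [0,0,-0.0685],"roll": 0},{"jaw": 1,"linear": [0,0,-0.0685],"roll": 0},{"jaw": 1,"linear": [0,0,-0.0685],"roll": 0},{"jaw": 1,"linear": [0,0,-0.0685],"roll": 0},{"jaw": 1,"linear": [0,0,-0.0685],"roll": 0}]}}

```text
t: 23.15
tool_pos: [0.5424, -0.0866, 0.1031]
orientation: [1.388, 1.081, -1.381]
force: [0.1, -0.3, -1.3]
opening: 0.0113
```

```bash
python3 - <<'E'
from ov import *
S=cam('side');plan()
p=read_state()['tool_pos'];yaw=np.radians(-13.75);c=[*p[:2],yaw]
print('tips',proj(S,[P(c,(s*.011,.057,p[2]+z)) for s in(1,-1) for z in(-.003,.027)]).round(1).tolist())
g=cv2.cvtColor(S['pixels'],cv2.COLOR_BGR2GRAY);g0=cv2.cvtColor(cv2.imread('pics/s10.png'),cv2.COLOR_BGR2GRAY)
a=g[262:290,290:312].astype(int)-g0[262:290,290:312];print('board near part diff',np.abs(a).mean().round(2),np.abs(g[245:256,300:312].astype(int)-g0[245:256,300:312]).mean())
for r in range(230,264): print(r,' '.join('%3d'%v for v in g[r,303:332]))
E
```

```text
pos [ 0.5424 -0.0866  0.1031] yaw -13.84 tilt [ 0.005 -0.    -1.   ] open 0.011026495541905384 F [-0.33  0.43 -0.84] t 23.2 q [-0.25  0.07  1.76  0.    1.3  -0.01]
tips [[311.8, 257.5], [311.5, 247.7], [320.5, 259.3], [320.4, 249.5]]
board near part diff 2.37 8.265151515151516
230  73  79  81  61  38  45  29  31 198 218  99  88 117 121 111 180 195  84  21  28  40  37  70 124 125 114 119 125 144
231  80  74  57  43  49  39  24 125 219 160  85  96 117 120 107 175 198  87  28  29  73  42  70 122 121 121 122 117 129
232 124  76  45  37  39  36  60 198 202 129 180 125 119 115 138 167 159  68  18  36  98  55  68 120 123 118 128 121 116
233 179 125  43  32  28  12 190 220 128 154 178  96 111 102 241 253 168  57  10  63  92  41  70 122 125 123 123 120 111
234 179 175 155 145 105 106 216 180 114 191 138  67 155 150 248 237 164  58  46 170 105  39  70 121 122 117 118 127 110
235 171 196 200 203 170 197 206 122 157 196 124  40 143 239 255 159 144  53 140 148  93  41  61 113 119 122 117 125 102
236 178 199 204 207 192 219 146 110 187 190 112  29 206 254 210 113 142 104 160 111  76  54  81 167 12
[... 2557 characters left out ...]
 112 121 108  95 108 112 115  86 114 115 115  90  93  76 172  77  36  41  43  42  48  47  41  48  45
259  91 185 128 111 116 117 101  92 116 116 106  93 104 101 102  99  95  75 176  81  35  45  40  44  45  45  47  43  46
260  99 106 115 115 116 119 113 102 112 117 114 110 103 107 108 111  98  65 130  61  36  42  46  49  43  47  41  48  45
261 159  91 116 118 115 120 116 109 112 113 116 103 108 120 102 107 101  51  62  41  36  42  40  47  48  46  48  45  44
262 150  87 113 119 122 116  98 102 114 114 114 101 108 104 112 120  98  58  33  37  40  67  51  47  50  52  46  44  42
263 110  86 114 116 119 116  98  89 121 113 118 107 108 107 105 113 105  55  37  44  61  56  41  48  49  42  45  43  43
```

The board's edge pixels have not moved and the force is near zero. The visible lip is at column 321.3 (predicted 320.4), ending at row 260 (predicted 259.3). Handing in.

```bash
python3 - <<'E'
from h import *
print(close_job());plan()
E
```

```text
the job is handed in; nothing more can be done
None
the job is handed in; nothing more can be done
```

The board is hanging on the hook, released. The clip is held squeezed open around the board's −y side edge, and the job is handed in at about 23 s of the 72 s allowed. No verdict came back.

**Board:** In the side view it matched the model hung on the seat to within about 0.3 px. It did not move while the clip came in.

**Clip:** The fingers read an 11 mm opening, a little under the 13 mm given for handles parallel at the stop. The outside force on the tool was about 1 N or less. The jaw tips should be about 20 mm inside the edge, with about 10–12 mm from each tip's centre to the board's mid-plane.

**Checks that disagreed or were not possible:**
- The visible jaw lip was about 0.9 px (around 2 mm) off its prediction towards −x. That is within the clearance.
- The other jaw was hidden behind the board and the arm blocked the top camera, so its gap is inferred from symmetry.
- I had used all 12 picture views before the final approach, so I checked that part from pixel values only.
- I did not measure whether the tiffin, fork, jar and bowl stayed put. The arm was planned to stay clear of them.

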